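# Tuck the flap of the ring tray

### The arm

A 6-joint arm with a two-finger parallel gripper is mounted at the origin on the work surface. World frame = base frame: x ahead of the robot, y to its left, z up, the work surface at z = 0. Lengths are in mm, angles in rad, forces in N, time in s.
With the tool pointing down it reaches from about 325 to 875 mm from the base axis. Payload 4.4 kg.
Tool frame: the origin (TCP) lies on the centre line of the jaws, within the pads' length; the fingertips stand ahead of it and the grasp point (between the pads) lies 6 mm ahead of it (ctrl.tcp_to_tips is the z of the fingertips in the tool frame, in mm); z points along the fingers, y is the line along which they close (so a half turn about z gives the same grasp; the last joint's range is limited). The gripper opens to 85 mm and grips with 20 to 120 N. Pads are 22 mm wide; open, the fingers measure 114 mm over their backs; the gripper's body (76 mm by 85 mm) begins 54 mm behind the grasp point. The pads swing forward as they close: fully open they stand 13 mm farther back than shut.
Start: joints at [1.01, 0.207, 1.542, -0, 1.393, -0.15], TCP at [229.105, 527.389, 256.282] pointing down, gripper open.
Joint ranges: [-2.73, 2.73], [-0.86, 2.22], [0.23, 2.46], [-1.11, 4.25], [0.08, 2.63], [-2.82, 2.82]. Speed limits (rad/s): [2.79, 2.79, 3.14, 3.14, 3.14, 3.14].

### API

Orientations are given as a 3x3 rotation matrix whose columns are the frame's x, y, z axes.
In Python, from plant import ctrl, sensors, optics gives the robot as it stands. Calls block until the motion is done:
- ctrl.move_ptp(position, orientation): joint-space move of the TCP to a pose.
- ctrl.move_l(position, rot=None, vel=150, threshold=None): straight line of the TCP; rot=None keeps the orientation; vel is the mean speed in mm/s. With threshold (N) it stops when the force on the tool has changed by that much, and returns True; else False.
- ctrl.set_joints(angles): joint-space move.
- ctrl.gripper_to(opening, force=None): finger opening in mm; force is the grip in N (None keeps the last); returns when the fingers have stopped.
- ctrl.hold(seconds).
- ctrl.solve_ik(position, orientation): joint angles nearest the present ones, or None.
- sensors.read_state(): the state.
- optics.grab_frame(name): name is "scene" or "top" or "wrist"; returns (picture, depth): 384x512x3 uint8, red, green, blue; 384x512 float32, mm along the optical axis (not along the pixel's ray), 0 where there is no reading.
- optics.camera_params(name): a dict with "mtx" (3x3 intrinsics, pixels), "R" (3x3) and "t" (3): a world point X has camera coordinates R X + t; the wrist camera has in their place "T_tool_cam" (4x4, takes a point from camera to tool coordinates, whose origin is the TCP and whose axes are the flange's). Camera axes: x right, y down, z forward; pixel columns grow to the right and rows downward; lengths in mm; the calibration is good to about 2 mm. A picture is of the moment at which its call begins: read the wrist's pose just before it. camera_params takes no time and is no camera call.
A pose or a line that the arm cannot do raises ctrl.MotionError and nothing moves.
- ctrl.finish_job(): hands the job in; it is judged then, once.
The state is a dict: "t": time; "q": joint angles; "qvel": joint speeds; "tau": joint torques, N m; "eef_pos": TCP position; "eef_rot": TCP orientation; "force": force on the tool from outside, world axes, zero at the start; "wrist_torque": the same for the moment, N m; "grip_width": finger opening in mm; "grasp_force": force on a finger pad.
Only numpy, scipy, OpenCV 4.12 (cv2) and the standard library are available. Lean on these libraries where they do the work, as an engineer would, in place of code of your own. Each camera call takes 0.05 s, during which the arm holds its last target. There are 200 camera calls.

### The job

Close the ring tray on the jeweller's bench: fold its blue sprung flap over until it lies flat, and keep pressing it down while you push it towards the brass lip, fully home, so that its edge is tucked beneath the lip and stays shut when you let go. Use only gentle pushes of the fingertips, do not grip the flap, and leave the rings and everything else on the bench where they are.

Things in the scene. Friction and masses are not known exactly. Their poses are not given: they have to be found in the camera images.
- tray: Dark wooden ring tray fixed to the bench, 130 long (its x) x 110 wide (its y) x 22 high, origin at the centre of its underside. Its x axis points from the hinge side to the lip: the way the flap is folded over and then pushed. Brass cheeks, 6 thick, stand beside the flap at y = -52 and +52 mm, x = -63 to -29 mm, 37 mm above the bench
- flap (a joint): Angle of the blue flap, rad: 0 flat on the tray, 1.57 upright, 2.0 leaning back at its stop. It starts standing at 1.4 to 1.8. A spring lifts it again to 1.0 or more when it is let go untucked; folding it and holding it flat takes about 1 N at the free edge, 2 to 3 N half-way. It must not feel more than 40 N, pressed or pinched
- flap_slide (a joint): How far the flap with its hinge has been pushed in its slots along +x of the tray, m: 0 pulled back (the start), 0.020 fully home at the stop. About 3 N of friction; stays where it is left. Fold the flap while it is pulled back: pushed forward too early, its edge lands on top of the lip
- flap_hinge (a point): Middle of the flap's hinge axis, which lies along the tray's y; with the flap pulled back it is at x = -56 mm, z = 24 mm in the tray's frame and it moves forward with flap_slide
- flap_edge (a point): Middle of the free edge of the blue flap, at mid-thickness, 88 mm from the hinge axis. The flap is a plate 80 wide and 4 thick, turning about its mid-thickness; lying flat, its top is 26 mm above the bench
- flap_ridge (a point): Middle of the top of the yellow push ridge across the flap, 54 mm from the hinge, 60 wide, 5 thick, 5 high; it is on the outer face, which looks towards -x of the tray when the flap stands open and upwards when it is flat
- lip_edge (a point): Middle of the brass lip's front edge, on its underside: 29 mm above the bench, 3 mm over the flat flap's top, x = +42 mm in the tray's frame. Lip 64 wide, 4 thick, from there to x = +65; a turned-up lead-in starts at x = +36, up to 36 mm high. The flat flap's edge is at x = +32 pulled back, +52 fully home (10 mm beneath the lip)
- ring0: Loose steel finger ring lying in the tray, 23 across, 5 high, origin at its underside
- ring1: Loose gold-coloured finger ring lying in the tray, 23 across, 5 high, origin at its underside
- jar: Loose small amber jar, 44 across, 48 high, beside the tray, origin at its underside; leave alone
- file: Loose small file with a wooden handle, 130 long, 14 wide, 12 high, beside the tray, origin underneath; leave alone
- hammer: Loose hammer, 200 long, lying on the left of the bench; leave alone
- brush: Loose brush lying on the right of the bench; leave alone
- cup: Loose white cup, 70 across, 70 high; leave alone
- burblock: Loose wooden block with burs, 70 x 45, about 56 high; leave alone
Not all that is in view belongs to the job. What is meant by the tray is not purple, and is the larger of those in its own colour.

How it is judged (in metres and radians):
On the way, in this order (a step that is already met when the one before it is completed fails the run):
1. the flap has been folded over flat on the tray (value of joint flap below 0.05 rad), for 0.05 s.
2. the flap's edge has been pushed beneath the lip (value of joint flap below 0.06 rad and value of joint flap_slide above 0.016 m), for 0.2 s.
At the end, for the whole second after the job is handed in: The flap lies flat (within 0.06 rad), pushed home to at least 16 of its 20 mm, its edge at least 5 mm beneath the lip, so that the lip holds it against its spring; the rings within 15 mm and the other loose things within 20 mm of where they were (all of step 2 and x of flap_edge in the frame of lip_edge above 0.005 m and z of flap_edge in the frame of lip_edge below 0 m and distance of each of ring0, ring1 from where it was at the start of the episode below 0.015 m and distance of each of jar, file, hammer, brush, cup, burblock from where it was at the start of the episode below 0.02 m); the robot touches nothing.
It fails at once if a ring was lifted or pushed about (distance of any of ring0, ring1 from where it was at the start of the episode above 0.015 m).
It fails at once if another thing on the bench was moved more than 20 mm (distance of any of jar, file, hammer, brush, cup, burblock from where it was at the start of the episode above 0.02 m).
It fails at once if the flap was pinched or forced (over 40 N) (contact force between the fingers and flap above 40 N).
It also fails if it takes over 40 s, if anything falls off the work surface, if the arm or the gripper's body presses on something with over 40 N, if the wrist force passes 120 N, or if a joint passes its speed limit or range.

## Working session

There is one attempt and no reset: what is moved stays moved. The work goes in short steps, each a Python script; the robot and the scene stay as the last script left them, time stands still between calls to the robot, and variables do not carry over. Pictures are saved under pics/ and viewed, at most 10 in all, crops included, and the job is handed in when it is done.

```bash
mkdir -p pics; ls; python3 - <<'E'
from plant import ctrl,sensors,optics
import cv2,numpy as np
for n in("top","scene"):
    p,d=optics.grab_frame(n); c=optics.camera_params(n)
    np.savez(f"{n}.npz",p=p,d=d,**{k:np.array(v) for k,v in c.items()})
    cv2.imwrite(f"pics/{n}.png",cv2.resize(p[:,:,::-1],(800,600)))
    print(n,c["mtx"].round(1).tolist(),np.array(c["R"]).round(3).tolist(),np.array(c["t"]).round(1))
print(ctrl.tcp_to_tips,sensors.read_state()["t"],sensors.read_state()["grip_width"])
E
```

```text
pics
top [[356.6, 0.0, 252.1], [0.0, 356.6, 195.7], [0.0, 0.0, 1.0]] [[-0.006, -1.0, 0.005], [-0.999, 0.006, -0.05], [0.049, -0.005, -0.999]] [ -7.  551.6 938. ]
scene [[385.9, 0.0, 254.0], [0.0, 385.9, 192.4], [0.0, 0.0, 1.0]] [[0.577, 0.817, 0.01], [0.571, -0.395, -0.72], [-0.584, 0.421, -0.694]] [-314.9 -262.9 1486.4]
25.0 0.1 85.22707193594255
```

View pics/top.png

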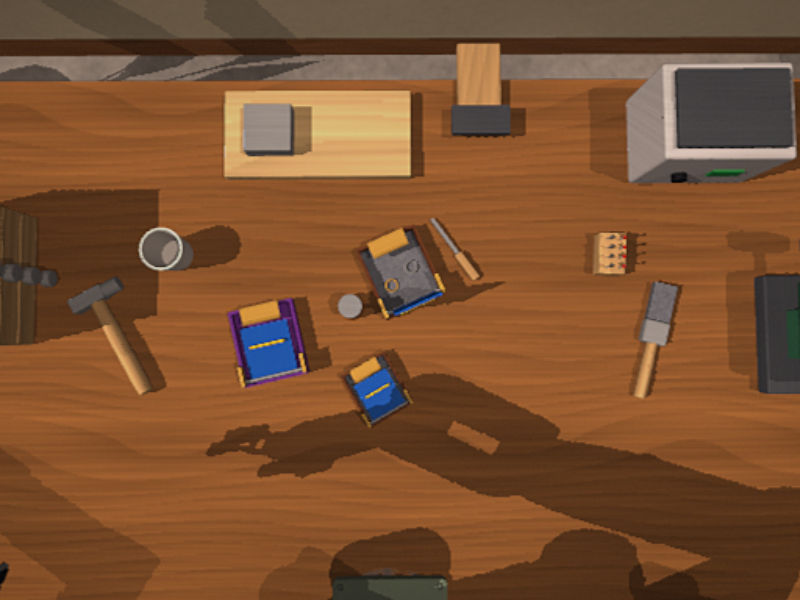

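View pics/scene.png

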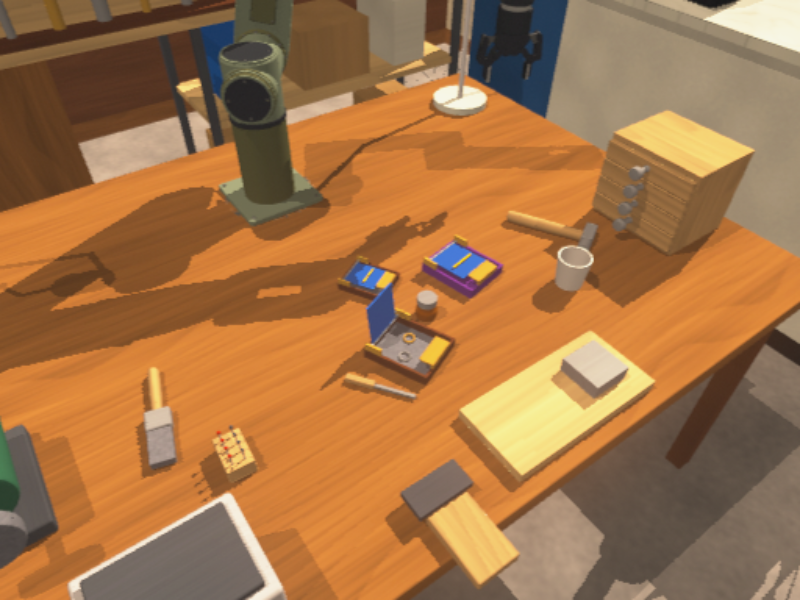

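Three trays are in the top view (800x600): a purple one at (268,342), a small dark one at (377,390) and a large dark one at (402,270), which stands open with rings. The target is the large dark tray: it isn't purple, and it's the larger of the two dark ones. Its lip is at about (388,240), its cheeks at about (386,310) and (441,283), the jar at (350,305) and the file at (455,248). Next I'll confirm it in a crop and take a coarse measurement.

```bash
cat > h.py <<'E'
import numpy as np,cv2
def ray_plane(uv,K,R,t,z):
    """pixels -> world points on plane z (R,t world->camera)"""
    uv=np.atleast_2d(uv).astype(float)
    d=np.c_[uv,np.ones(len(uv))]@np.linalg.inv(K).T@R
    c=-R.T@t
    return c+d*((z-c[2])/d[:,2])[:,None]
def brass(p):
    h=cv2.cvtColor(p,cv2.COLOR_RGB2HSV)
    return cv2.inRange(h,(16,150,150),(28,255,255))
E
python3 - <<'E'
from h import *
for n,(x0,y0,x1,y1) in dict(top=(200,130,320,220)).items():
    f=np.load(n+".npz");p=f["p"]
    cv2.imwrite("pics/crop.png",cv2.resize(p[y0:y1,x0:x1,::-1],None,fx=6,fy=6,interpolation=cv2.INTER_CUBIC))
    m=brass(p);k,l,s,c=cv2.connectedComponentsWithStats(m)
    for i in range(1,k):
        if s[i,4]>4 and x0-60<c[i][0]<x1 and y0<c[i][1]<y1+60: print(c[i].round(1),s[i].tolist(),ray_plane(c[i],f["mtx"],f["R"],f["t"],33).round(1),f["d"][l==i].mean())
    hsv=cv2.cvtColor(p,cv2.COLOR_RGB2HSV)
    for u,v in((248,154),(247,198),(282,181),(260,175)):print(u,v,hsv[v,u])
E
```

```text
[247.8 155.1] [235, 146, 26, 19, 265] [[6.576e+02 4.000e-01 3.300e+01]] 934.3728
[280.8 179.9] [278, 175, 7, 12, 34] [[591.7 -85.7  33. ]] 934.0786
[247.3 181.4] [246, 178, 5, 8, 12] [[588.2   2.1  33. ]] 958.50635
[253.4 181.5] [252, 179, 3, 6, 8] [[587.9 -13.8  33. ]] 958.6596
[244.8 197. ] [242, 191, 7, 13, 32] [[547.4   8.9  33. ]] 937.19885
[165.9 199.8] [153, 192, 26, 16, 260] [[541.2 214.8  33. ]] 916.0097
[170.7 219.6] [160, 217, 22, 6, 32] [[489.6 202.1  33. ]] 929.47675
[193.2 231.4] [191, 226, 5, 12, 29] [[458.7 143.4  33. ]] 927.0675
[233.  236.2] [224, 229, 19, 16, 163] [[445.5  39.9  33. ]] 935.1035
[153.8 240.9] [152, 235, 5, 13, 34] [[434.8 245.6  33. ]] 930.1994
[240.6 250. ] [234, 246, 15, 9, 21] [[409.7  20.6  33. ]] 933.89795
248 154 [ 18 179 215]
247 198 [ 13 107  67]
282 181 [ 17 183 204]
260 175 [  0  18 115]
```

View pics/crop.png

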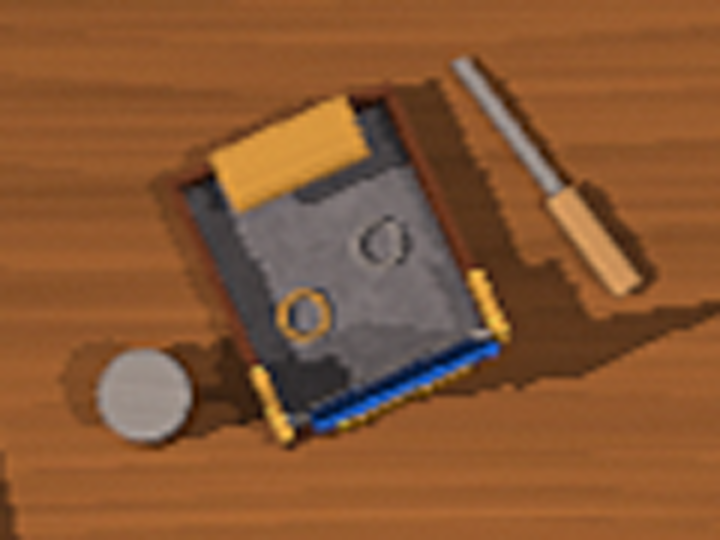

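The crop confirms it: dark wooden tray, lip at about (290,153), cheeks at (272,402) and (488,303), blue flap standing at (405,385), and both rings inside. Coarse yaw is about 0.43 and the origin about (611,-19). Next I'll close the gripper and refine with the wrist camera from above.

```bash
cat >> h.py <<'E'
def toolrot(yaw):
    c,s=np.cos(yaw),np.sin(yaw)
    return np.array([[c,s,0],[s,-c,0],[0,0,-1.]])   # tool x along yaw, z down
E
python3 - <<'E'
from h import *
from plant import ctrl,sensors,optics
ctrl.gripper_to(0,20)
T=np.array(optics.camera_params("wrist")["T_tool_cam"]);print(T.round(2).tolist())
yaw=0.43
for k in(0,np.pi):
    q=ctrl.solve_ik([611,-19,260],toolrot(yaw+k)); print(k,None if q is None else np.round(q,2))
R=toolrot(yaw+(0 if ctrl.solve_ik([611,-19,260],toolrot(yaw)) is not None and abs(ctrl.solve_ik([611,-19,260],toolrot(yaw))[5])<2 else np.pi))
off=R@T[:3,3]
ctrl.move_ptp([595-off[0],-25-off[1],270],R)
s=sensors.read_state();p,d=optics.grab_frame("wrist")
K=np.array(optics.camera_params("wrist")["mtx"])
Rwt=np.array(s["eef_rot"]);Rwc=Rwt@T[:3,:3];c=Rwt@T[:3,3]+np.array(s["eef_pos"])
np.savez("wrist.npz",p=p,d=d,mtx=K,R=Rwc.T,t=-Rwc.T@c)
cv2.imwrite("pics/wrist.png",p[:,:,::-1])
print(s["t"],s["eef_pos"],s["grip_width"],s["force"],ctrl.tcp_to_tips,K[0,0],c)
h=cv2.cvtColor(p,cv2.COLOR_RGB2HSV)
for nm,m in(("brass",brass(p)),("blue",cv2.inRange(h,(100,120,60),(130,255,255)))):
    k,l,st,ce=cv2.connectedComponentsWithStats(m)
    for i in range(1,k):
        if st[i,4]>60:
            P=ray_plane(ce[i],K,Rwc.T,-Rwc.T@c,37)[0];pts=np.argwhere(l==i)[:,::-1].astype(np.float32)
            bx=cv2.boxPoints(cv2.minAreaRect(pts))
            print(nm,ce[i].round(),st[i].tolist(),P.round(1),np.median(d[l==i]),bx.round().tolist())
E
```

```text
[[0.0, -0.95, -0.3, 76.8], [1.0, 0.0, 0.0, -1.08], [0.0, -0.3, 0.95, -117.72], [0.0, 0.0, 0.0, 1.0]]
0 [-0.17  0.28  1.44 -0.    1.42  0.97]
3.141592653589793 [-0.17  0.28  1.44 -0.    1.42 -2.17]
3.2083 [525.7189021  -57.15471758 269.96574592] 0.12468665366013659 [0.53743493 0.01050198 0.6322818 ] 25.0 298.51534575857073 [595.0281828  -24.09807594 387.69628443]
brass [256.  38.] [226, 22, 62, 32, 1856] [656.7   1.3  37. ] 318.57736 [[225.0, 52.0], [226.0, 22.0], [287.0, 23.0], [287.0, 54.0]]
brass [31. 54.] [0, 33, 63, 42, 1765] [541.5 214.2  37. ] 323.32404 [[-5.0, 61.0], [1.0, 32.0], [66.0, 46.0], [60.0, 74.0]]
brass [236. 101.] [228, 92, 19, 20, 117] [589.   -5.3  37. ] 360.38748 [[224.0, 106.0], [232.0, 89.0], [249.0, 97.0], [241.0, 114.0]]
brass [ 34. 104.] [7, 97, 54, 15, 217] [491.4 200.3  37. ] 340.47565 [[6.0, 100.0], [7.0, 96.0], [61.0, 107.0], [60.0, 111.0]]
brass [210. 130.] [207, 115, 7, 31, 179] [547.5   9.6  37. ] 343.56354 [[207.0, 115.0], [213.0, 115.0], [213.0, 145.0], [207.0, 145.0]]
brass [300. 130.] [296, 116, 9, 31, 218] [590.9 -84.2  37. ] 345.16315 [[295.0, 1
[... 1121 characters left out ...]
259.0], [137.0, 260.0]]
brass [200. 262.] [179, 254, 42, 22, 170] [384.  -42.9  37. ] 435.47995 [[179.0, 255.0], [182.0, 249.0], [221.0, 270.0], [218.0, 275.0]]
brass [452. 318.] [430, 297, 50, 41, 186] [ 450.9 -398.5   37. ] 452.7989 [[428.0, 334.0], [477.0, 295.0], [480.0, 299.0], [431.0, 338.0]]
blue [ 37. 110.] [0, 65, 74, 90, 5074] [486.3 195.5  37. ] 348.18335 [[-15.0, 137.0], [0.0, 65.0], [86.0, 82.0], [71.0, 154.0]]
blue [255. 150.] [213, 137, 85, 25, 1762] [549.1 -47.1  37. ] 300.70468 [[213.0, 160.0], [213.0, 137.0], [297.0, 138.0], [297.0, 161.0]]
blue [166. 226.] [138, 201, 55, 50, 1974] [413.8  15.4  37. ] 397.8685 [[138.0, 205.0], [188.0, 200.0], [192.0, 247.0], [142.0, 251.0]]
```

View pics/wrist.png

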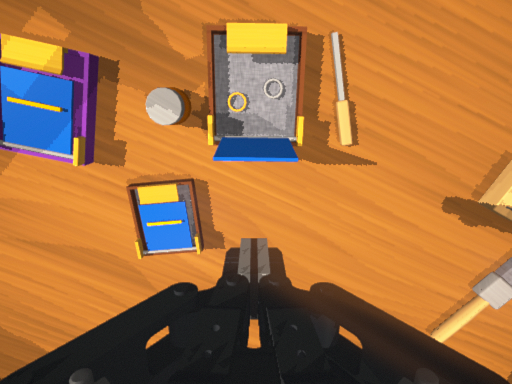

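The wrist picture shows the large dark tray's lip at (256,38), cheeks at (210,130) and (300,130), the flap's top edge at row 160, and the closed fingertips at (255,240). The wrist and top views agree to about 1 mm: origin (611,-19), yaw 0.427. Now I'll fold the flap with an arc of the tip corner close to its free edge.

```bash
cat >> h.py <<'E'
O=np.array([611.,-19.]);YAW=0.427;HW=11.
AX=np.array([np.cos(YAW),np.sin(YAW)]);R0=toolrot(YAW)
def pose(x,z,y=0):
    """TCP for tip centre at tray x,y and height z"""
    p=O+x*AX+y*np.array([-AX[1],AX[0]]);return [p[0],p[1],z+25.]
def intray(P):
    d=P[...,:2]-O;return np.stack([d@AX,d@np.array([-AX[1],AX[0]]),P[...,2]],-1)
E
python3 - <<'E'
from h import *
from plant import ctrl,sensors
f=np.load("wrist.npz");h=cv2.cvtColor(f["p"],cv2.COLOR_RGB2HSV)
m=cv2.inRange(h,(100,120,60),(130,255,255));k,l,st,ce=cv2.connectedComponentsWithStats(m)
i=[i for i in range(1,k) if abs(ce[i]-[255,150]).max()<5][0]
v,u=np.nonzero(l==i);d=f["d"][v,u]
P=((np.c_[u,v,np.ones(len(u))]@np.linalg.inv(f["mtx"]).T*d[:,None])-f["t"])@f["R"]
Q=intray(P);a=np.polyfit(Q[:,2],Q[:,0],1)
print("theta",np.pi/2-np.arctan(a[0]),"y",Q[:,1].min(),Q[:,1].max(),"z",Q[:,2].min(),Q[:,2].max(),"x top",a@[110,1],"x hinge",a@[24,1])
def st(n):
    s=sensors.read_state();F=np.array(s["force"]);e=intray(np.array(s["eef_pos"]));print(n,round(s["t"],2),"x,z",(e-[0,0,25]).round(1)[[0,2]],"Fx,Fy,Fz",np.r_[F[:2]@AX,F[1]*AX[0]-F[0]*AX[1],F[2]].round(1))
ctrl.move_ptp(pose(-115,130),R0)
r=lambda t:80+3*t/1.5
c=lambda t:(-56+r(t)*np.cos(t)-2*np.sin(t)-HW,24+r(t)*np.sin(t)+2*np.cos(t))
ctrl.move_l(pose(-115,c(1.5)[1]),vel=100);st("behind")
for t in np.arange(1.5,0.55,-0.15):
    if ctrl.move_l(pose(*c(t)),vel=60,threshold=15):print("stopped");break
    st(round(t,2))
E
```

```text
theta 1.5882298668894443 y -38.83813022420065 39.86032149145947 z 28.755620269653225 387.69628443411193 x top -61.13981390122126 x hinge -59.640377542954255
behind 4.18 x,z [-114.1  108.2] Fx,Fy,Fz [0.5 0.6 1.5]
1.5 5.2 x,z [-63.4 106.8] Fx,Fy,Fz [-0.5 -0.4  0.1]
1.35 5.56 x,z [-50.5 105. ] Fx,Fy,Fz [-0.1 -1.1 -0.4]
1.2 5.92 x,z [-38.7 101.3] Fx,Fy,Fz [0.4 0.4 0.1]
1.05 6.28 x,z [-27.7  95.9] Fx,Fy,Fz [-0.8 -0.1  0.4]
0.9 6.63 x,z [-17.6  88.9] Fx,Fy,Fz [ 0.3 -0.3 -0.2]
0.75 6.98 x,z [-8.7 80.5] Fx,Fy,Fz [-0.3  0.2 -0.3]
0.6 7.33 x,z [-1.1 70.9] Fx,Fy,Fz [ 0.1 -0.3  0.1]
```

```bash
python3 - <<'E'
from h import *
from plant import optics
p,d=optics.grab_frame("scene")
cv2.imwrite("pics/s2.png",cv2.resize(p[150:260,200:320,::-1],None,fx=5,fy=5,interpolation=cv2.INTER_CUBIC))
E
```

```text
(no output)
```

View pics/s2.png

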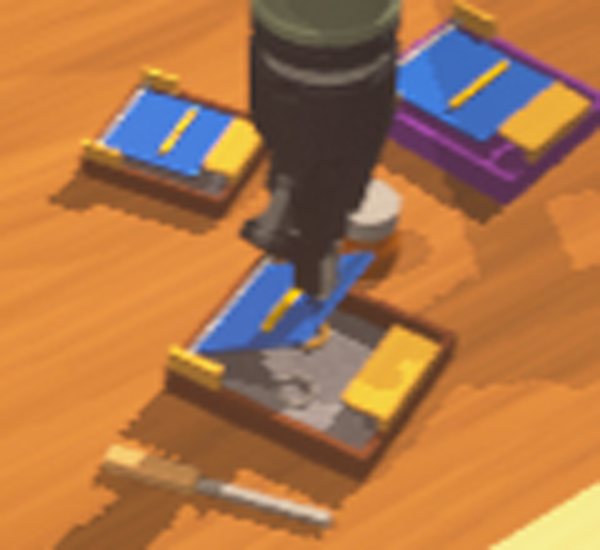

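The picture shows the flap half folded, with the fingertip at (315,285) on its outer face beyond the ridge at (280,310). I'll continue down to flat.

```bash
cat >> h.py <<'E'
def st(n):
    from plant import sensors
    s=sensors.read_state();F=np.array(s["force"]);e=intray(np.array(s["eef_pos"]))
    print(n,round(s["t"],2),"xyz",(e-[0,0,25]).round(1),"F",np.r_[F[:2]@AX,F[1]*AX[0]-F[0]*AX[1],F[2]].round(1))
E
python3 - <<'E'
from h import *
from plant import ctrl,sensors,optics
r=lambda t:80+3*t/1.5
c=lambda t:(-56+r(t)*np.cos(t)-2*np.sin(t)-HW,24+r(t)*np.sin(t)+2*np.cos(t))
for t in (.45,.3,.2,.12,.06):
    if ctrl.move_l(pose(*c(t)),vel=60,threshold=15):print("stopped")
    st(t)
print(ctrl.move_l(pose(c(0)[0],23),vel=10,threshold=5));st("down")
ctrl.hold(0.15);st("held")
p,d=optics.grab_frame("scene")
cv2.imwrite("pics/s3.png",cv2.resize(p[150:260,200:320,::-1],None,fx=5,fy=5,interpolation=cv2.INTER_CUBIC))
E
```

```text
0.45 7.73 xyz [ 4.9  0.2 60.4] F [-0.4 -0.2 -0.2]
0.3 8.08 xyz [ 9.2  0.2 49.1] F [-0.9  0.1 -0.2]
0.2 8.37 xyz [11.2  0.2 41.4] F [-0.6 -0.4  0.9]
0.12 8.62 xyz [12.3  0.1 35.1] F [-0.1  0.4 -0. ]
0.06 8.88 xyz [12.8  0.1 30.5] F [-1.2  0.6  0.3]
True
down 9.48 xyz [13.  -0.1 25.3] F [-1.4 -0.2  4.7]
held 9.63 xyz [13.  -0.1 25.4] F [-0.3  0.2  5.9]
```

View pics/s3.png

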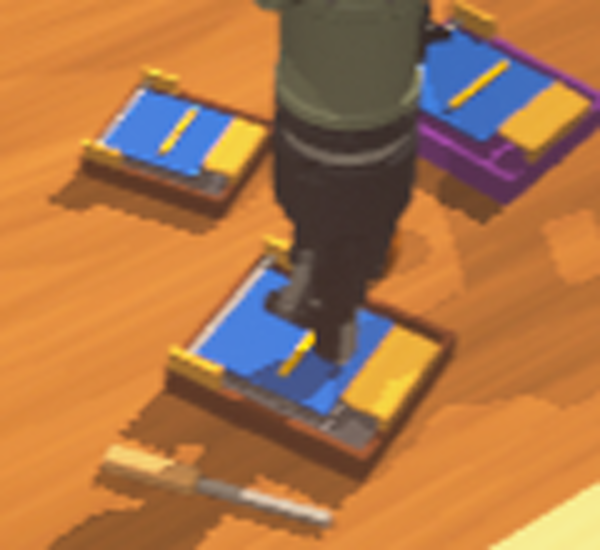

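The picture shows the flap flat: its edge meets the lip near (365,350), the tip is at (335,350), and the height and force readings confirm contact on the flat plate. Next I'll hop the tip over the ridge, press behind it and push home.

```bash
python3 - <<'E'
from h import *
from plant import ctrl,sensors
for x,z in((13,43),(-4,38),(-20,36)):
    print(ctrl.move_l(pose(x,z),vel=80,threshold=12));st((x,z))
print(ctrl.move_l(pose(-20,23),vel=12,threshold=5));st("down")
z=intray(np.array(sensors.read_state()["eef_pos"]))[2]-25
if z<27.5:
    print(ctrl.move_l(pose(-9,z),vel=15,threshold=12));st("fwd")
E
```

```text
False
(13, 43) 10.07 xyz [13.8 -0.5 44.1] F [ 0.4 -0.4  0.4]
True
(-4, 38) 10.31 xyz [ 5.5 -1.5 41.5] F [ 3.4 -0.8  2.4]
True
(-20, 36) 10.52 xyz [ 4.8 -2.2 42.4] F [ 1.4 -0.4  2. ]
True
down 11.21 xyz [ 5.2 -2.2 41.6] F [ 1.1 -0.1  1.2]
```

```bash
python3 - <<'E'
from h import *
from plant import ctrl,sensors
for x,z,v in((6,52,60),(-6,52,80),(-6,34,40),(-20,34,40)):
    print(ctrl.move_l(pose(x,z),vel=v,threshold=14));st((x,z))
E
```

```text
False
(6, 52) 11.53 xyz [ 5.7  0.3 52.2] F [-0.1  0.5  0.7]
False
(-6, 52) 11.82 xyz [-6.7  0.1 51.8] F [-0.3  0.4  0.8]
False
(-6, 34) 12.43 xyz [-6.5  0.2 33.4] F [-0.3  0.1  0.5]
False
(-20, 34) 12.93 xyz [-20.9   0.2  33.8] F [-1.2 -0.5  1.8]
```

```bash
python3 - <<'E'
from h import *
from plant import ctrl,sensors,optics
print(ctrl.move_l(pose(-20,23),vel=12,threshold=5));st("down")
p,d=optics.grab_frame("scene")
cv2.imwrite("pics/s4.png",cv2.resize(p[150:260,200:320,::-1],None,fx=5,fy=5,interpolation=cv2.INTER_CUBIC))
E
```

```text
True
down 13.62 xyz [-19.3   0.   26. ] F [-0.3  1.1  4.6]
```

View pics/s4.png

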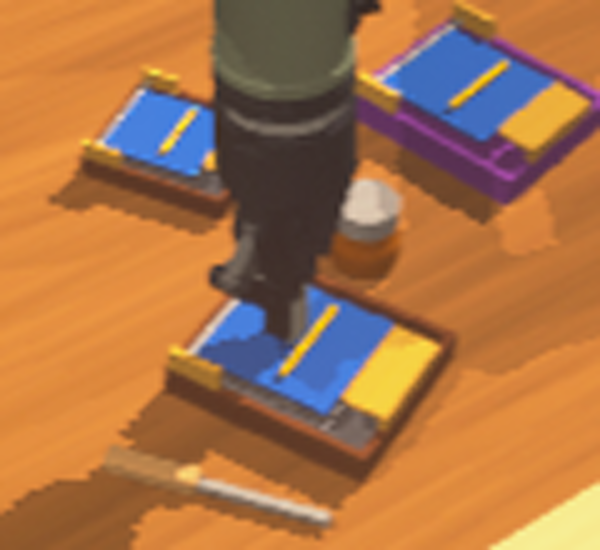

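The picture shows the flap flat, with the tip at (290,325) on the hinge side of the ridge at (310,340). I'll push forward while pressing.

```bash
python3 - <<'E'
from h import *
from plant import ctrl,sensors,optics
for x in(-14,-9,-4,0,3,5,7,9):
    s=ctrl.move_l(pose(x,25.2),vel=15,threshold=14);st(x)
    if s:print("stop");break
p,d=optics.grab_frame("scene")
cv2.imwrite("pics/s5.png",cv2.resize(p[150:260,200:320,::-1],None,fx=5,fy=5,interpolation=cv2.INTER_CUBIC))
E
```

```text
-14 14.23 xyz [-13.9  -0.1  25.9] F [-2.9  1.2  6.4]
-9 14.72 xyz [-8.8 -0.1 25.9] F [-1.3  1.2  6.2]
-4 15.2 xyz [-3.8 -0.1 25.9] F [-2.2  1.9  7. ]
0 15.62 xyz [ 0.2 -0.2 26. ] F [-2.1  1.6  7.2]
3 15.97 xyz [ 2.3 -0.3 25.8] F [-3.7  1.1  8.6]
5 16.25 xyz [ 3.2 -0.2 25.7] F [-8.5  0.6 10.2]
7 16.53 xyz [ 3.4 -0.2 25.5] F [-11.7  -0.1  12.1]
9 16.82 xyz [ 3.7 -0.2 25.2] F [-16.5  -0.2  15.7]
```

View pics/s5.png

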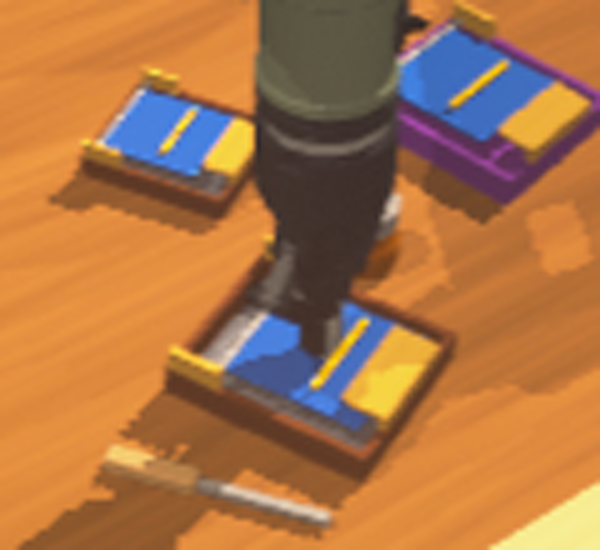

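The picture shows the flap pushed forward, with the ridge now at (340,355), close to the lip, and a bare strip at the hinge. The force rises steeply at x = 3.5, which is the stop. I'll release straight up and check.

```bash
python3 - <<'E'
from h import *
from plant import ctrl,sensors,optics
ctrl.move_l(pose(3,27),vel=20);st("unload")
ctrl.move_l(pose(1,60),vel=60);ctrl.move_l(pose(-60,200),vel=150)
T=np.array(optics.camera_params("wrist")["T_tool_cam"])
off=(R0@T[:3,3])[:2]
ctrl.move_l([*(O+20*AX-off),180],vel=150);ctrl.hold(.3);st("look")
p,d=optics.grab_frame("wrist");cv2.imwrite("pics/w2.png",p[:,:,::-1])
s=sensors.read_state();K=np.array(optics.camera_params("wrist")["mtx"])
Rwt=np.array(s["eef_rot"]);Rc=(Rwt@T[:3,:3]).T;t=-Rc@(Rwt@T[:3,3]+np.array(s["eef_pos"]))
m=brass(p);k,l,sa,ce=cv2.connectedComponentsWithStats(m)
for i in range(1,k):
    if sa[i,4]>150: print(ce[i].round(),sa[i,4],intray(ray_plane(ce[i],K,Rc,t,31)).round(1))
E
```

```text
unload 17.33 xyz [ 2.8 -0.2 26.8] F [-2.8 -0.3  2.7]
look 19.95 xyz [-54.3  -0.3 156.1] F [-0.1 -0.  -0.8]
[253.  74.] 2841 [[48.6 -1.7 31. ]]
[  2. 103.] 189 [[ 25.4 213.8  31. ]]
[246. 115.] 159 [[15.4  4.7 31. ]]
[309. 187.] 364 [[-49.4 -53.   31. ]]
[196. 188.] 272 [[-50.1  52.2  31. ]]
[160. 210.] 662 [[-71.9  87.1  31. ]]
[ 26. 215.] 243 [[-76.3 214.5  31. ]]
[132. 261.] 1063 [[-124.6  119.2   31. ]]
```

View pics/w2.png

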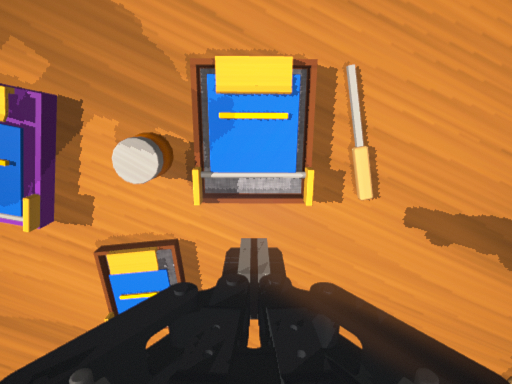

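The wrist picture shows the flap lying flat with its edge under the lip at (253,90), the ridge at (253,115) near tray x = 17 (fully home), and the jar and file undisturbed. The arm is clear, so I'm handing in.

```bash
python3 -c "
from plant import ctrl
print(ctrl.finish_job())"
```

```text
the job is handed in; nothing more can be done
None
```

The job is handed in, though no verdict came back: the last picture showed the blue flap of the large dark tray flat, slid home (about 19 of 20 mm by my estimate) with its edge under the brass lip, staying shut after release, and the jar and file in place; the rings were hidden under the flap by then.

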